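Fill the sampler's carrier and jack it up

ROBOT

A 6-joint arm with a two-finger parallel gripper is mounted at the origin on the work surface. World frame = base frame: x ahead of the robot, y to its left, z up, the work surface at z = 0. Lengths are in m, angles in rad, forces in N, time in s.
With the tool pointing down it reaches from about 0.35 to 0.775 m from the base axis. Payload 5.5 kg.
Tool frame: the origin (TCP) lies midway between the tips of the shut fingers; the grasp point (between the pads) lies 19 mm behind it; z points along the fingers, y is the line along which they close (so a half turn about z gives the same grasp; the last joint's range is limited). The gripper opens to 85 mm and grips with 20 to 120 N. Pads are 22 mm wide; open, the fingers measure 114 mm over their backs; the gripper's body (76 mm by 85 mm) begins 54 mm behind the grasp point. The pads swing forward as they close: fully open they stand 13 mm farther back than shut.
Start: joints at [1, 0.313, 0.046, 1.304, 0, 1.431], TCP at [0.24, 0.522, 0.231] pointing down, gripper open.
Joint ranges: [-2.76, 2.76], [-0.86, 1.69], [-1.03, 1.26], [-2.2, 2.34], [-1.47, 1.5], [-3.14, 3.14]. Speed limits (rad/s): [2.57, 2.57, 3.14, 3.14, 3.14, 3.14].

INTERFACE

Orientations are given as a unit quaternion [w, x, y, z].
In Python, from workcell import env gives the robot as it stands. The module is installed in compiled form; this text tells all that it offers.
- The arm moves only by the tool carry_out, never from a script. Its argument "series" is a list of rows, each an object with "delta_rot": the turn, a rotation vector about the world's x, y, z normalised to -1 to 1, where 1 is 0.1 rad, a list of three; "travel": the shift along the world's x, y, z normalised to -1 to 1, where 1 is 0.025 m, a list of three; "fingers": the closure, from -1 (fully open) to 1 (shut). In form: [{"delta_rot": [ax, ay, az], "travel": [tx, ty, tz], "fingers": fingers}, ...]. A call has 1 to 5 rows; each row shifts and turns the commanded pose from where the row before left it; what a row does not reach is not made up. A row lasts 1/8 s, in which the tool goes at most 62.5 mm and 10.7 degrees, less where a joint would pass 70% of its speed; a pose out of reach is approached as far as the arm can. A call with a number of a shift or a turn outside -1 to 1 is refused whole. A call with a gripper value outside its range is refused whole. The fingers move at their own pace and stop on an object; "squeeze" is the grip in N (left out, the last holds). Time passes only in rows, so rows that do not move let the fingers close. It gives the time, the measured TCP pose, the force, the opening and the grip force at its end, in the units of the state.
- env.get_state(): the state, without advancing time (a new reading comes with each control period).
- env.read_camera(name): name is "side" or "top"; returns a dict with "color" (384x512x3 uint8, red, green, blue), "fx", "fy", "cx", "cy" (pixels), "D" ([k1, k2, p1, p2, k3] as OpenCV has them; the pictures are not rectified), "world_from_camera" (4x4, takes a point from camera to world coordinates). Camera axes: x right, y up, looking along -z (the intrinsics and any distortion apply to the point x, -y, -z); pixel columns grow to the right and rows downward; lengths in m; the calibration is good to about 2 mm. A picture is of the moment at which its call begins. There is no depth.
- env.hand_in(): hands the job in; it is judged then, once.
The state is a dict: "clock": time; "joint_pos": joint angles; "qvel": joint speeds; "tau": joint torques, N m; "tcp_pos": TCP position; "orientation": TCP orientation; "wrist_force": force on the tool from outside, world axes, zero at the start; "ft_torque": the same for the moment, N m; "finger_gap": finger opening in m; "grip_force": force on a finger pad.
Only numpy, scipy, OpenCV 4.12 (cv2) and the standard library are available. Lean on these libraries where they do the work, as an engineer would, in place of code of your own. Each camera call takes 0.05 s, during which the arm holds its last target. There are 200 camera calls.

TASK

Put spare vials from the grey stand into the empty pockets of the sampler's white carrier so that all four pockets hold a fully seated vial. Then stand the hand jack with its saddle centred under the lift point (the carrier's end tongue with the raised ring), let go of it, and pump: press the handle all the way down so that the carrier lifts, let it come fully back up, and press it all the way down once more. Finish while still holding the handle down, with the carrier raised on the saddle alone and the other things on the bench left where they stand.

Things in the scene. Friction and masses are not known exactly. Their poses are not given: they have to be found in the camera images.
- vial0: closed amber glass sample vial with a grey stopper, round, 18 mm diameter (stopper 15 mm), 85 mm tall with stopper, the glass is straight up to 75 mm; 30 g. Origin: centre of its underside, z up along the vial. It stands either in a pocket of the carrier or in a hole of the spares stand.
- vial1: closed amber glass sample vial with a grey stopper, round, 18 mm diameter (stopper 15 mm), 85 mm tall with stopper, the glass is straight up to 75 mm; 30 g. Origin: centre of its underside, z up along the vial. It stands either in a pocket of the carrier or in a hole of the spares stand.
- vial2: closed amber glass sample vial with a grey stopper, round, 18 mm diameter (stopper 15 mm), 85 mm tall with stopper, the glass is straight up to 75 mm; 30 g. Origin: centre of its underside, z up along the vial. It stands either in a pocket of the carrier or in a hole of the spares stand.
- vial3: closed amber glass sample vial with a grey stopper, round, 18 mm diameter (stopper 15 mm), 85 mm tall with stopper, the glass is straight up to 75 mm; 30 g. Origin: centre of its underside, z up along the vial. It stands either in a pocket of the carrier or in a hole of the spares stand.
- vial4: closed amber glass sample vial with a grey stopper, round, 18 mm diameter (stopper 15 mm), 85 mm tall with stopper, the glass is straight up to 75 mm; 30 g. Origin: centre of its underside, z up along the vial. It stands either in a pocket of the carrier or in a hole of the spares stand.
- pocket0 (a point): centre of the floor of one of the four vial pockets in the white carrier (22 mm diameter, 42 mm deep, in a row at 38 mm pitch, numbered along the carrier's +y). Carrier top: 42 mm above. A seated vial has its origin here and stands 43 mm out of the carrier; two pockets are empty at the start. Moves up with the carrier.
- pocket1 (a point): centre of the floor of one of the four vial pockets in the white carrier (22 mm diameter, 42 mm deep, in a row at 38 mm pitch, numbered along the carrier's +y). Carrier top: 42 mm above. A seated vial has its origin here and stands 43 mm out of the carrier; two pockets are empty at the start. Moves up with the carrier.
- pocket2 (a point): centre of the floor of one of the four vial pockets in the white carrier (22 mm diameter, 42 mm deep, in a row at 38 mm pitch, numbered along the carrier's +y). Carrier top: 42 mm above. A seated vial has its origin here and stands 43 mm out of the carrier; two pockets are empty at the start. Moves up with the carrier.
- pocket3 (a point): centre of the floor of one of the four vial pockets in the white carrier (22 mm diameter, 42 mm deep, in a row at 38 mm pitch, numbered along the carrier's +y). Carrier top: 42 mm above. A seated vial has its origin here and stands 43 mm out of the carrier; two pockets are empty at the start. Moves up with the carrier.
- sampler: fixed grey base, x -30..+80, y -75..+75 mm, 45 mm high; origin on the table below the middle of the pocket row (row along y). The white carrier (block 50 x 150 mm, z 45 to 95 mm) rides on it, with two low guide rods on the +x side. From each carrier end a tongue 44 mm wide, 10 mm thick sticks out 60 mm, underside 70 mm above the table; below the tongues is free space.
- carrier (a joint): height of the carrier above its resting place, m: 0 down, grows as it is lifted straight up (it falls back by its own weight; with vials about 0.5 kg). It has 45 mm of free travel.
- lift_point (a point): marked lift point: underside of the tongue at the carrier's -y end, 110 mm from the row's middle, 35 mm out from the carrier's block, 70 mm above the table when the carrier is down. Marked by a raised ring (28 mm across, 5 mm high) on the tongue's top right above it; the other end's tongue is plain. Axes as the sampler's: the tongue points along -y.
- stand: fixed grey block of spares, 50 x 130 x 60 mm high, with three vial holes 30 mm deep along its y (at -40, 0, +40 mm), all holding vials at the start. Origin: centre of its underside; a vial in it has its origin 30 mm above the table.
- jack: loose dark steel hand jack, 0.8 kg. Base plate 190 (x) x 80 x 10 mm, origin under its centre. Saddle at x +70 mm in a sleeve 36 mm across, 42 mm high. At x +20 mm, near the balance point, a post 24 (x) x 30 (y) mm, top 95 mm high, plain block from 70 to 95 mm: take hold here across the 30 mm. The handle runs from the post to -x above the plate; pressing it does not tip the jack.
- saddle_top (a point): centre of the saddle's flat round top (28 mm diameter), at x = +70 mm, 60 mm above the jack's underside when down; rises as the handle goes down, 60 mm per rad, 30 mm in all.
- handle (a joint): pump handle angle, rad: 0 up (a spring brings it back up when let go), 0.5 fully down at its stop. Its pad moves on an arc of 105 mm radius about the hinge in the post (jack x +20, z 50 mm). Pushing down takes about 2 N at the pad when up, up to 10 N when down with the carrier on the saddle.
- pad (a point): middle of the top face of the rubber pad (34 x 44 mm, 10 mm thick) at the handle's free end: about x = -80 mm and 83 mm high in the jack's frame when up, 29 mm high when fully down. To be pressed from above.
- dish: bystander, to be left where it stands: glass dish, 80 mm across, 16 mm high. Origin at its underside's centre.
- beaker: bystander, to be left where it stands: glass beaker, 64 mm across, 80 mm high. Origin at its underside's centre.
- carton: bystander, to be left where it stands: white carton, 100 x 140 x 70 mm. Origin at its underside's centre.
- jar: bystander, to be left where it stands: white jar, 60 mm across, 70 mm high. Origin at its underside's centre.
- pipette: bystander, to be left where it stands: white hand pipette, 190 mm long, 20 mm high, lying flat. Origin at its underside's centre.

How it is judged:
By the outcome, as a careful person would: the job done as asked, in the order asked, and still so for the second after the job is handed in, while the arm keeps its last pose, push and grip.
It also fails if it takes over 72 s, if anything falls off the work surface, if the arm or the gripper's body presses on something with over 40 N, if the wrist force passes 120 N, or if a joint passes its speed limit or range.

## Working session

There is one attempt and no reset: what is moved stays moved. The work goes in short steps, Python scripts to look and compute and a tool call to move; the robot and the scene stay as the last step left them, time stands still between calls to the robot, and variables do not carry over. Pictures are saved under pics/ and viewed, at most 10 in all, crops included, and the job is handed in when it is done.

Besides the shell and the picture viewer there is one more tool, called after "Call:" as a command line: name --argument value ..., lists and objects as JSON in quotes. carry_out: Moves the arm, as the interface text tells. Its arguments: {"type":"object","properties":{"series":{"type":"array","items":{"type":"object","properties":{"delta_rot":{"type":"array","items":{"type":"number"}},"travel":{"type":"array","items":{"type":"number"}},"fingers":{"type":"number"}}}},"squeeze":{"type":"number"}},"required":["series"]}

```bash
mkdir -p pics
cat > h.py <<'E'
import numpy as np, cv2
from workcell import env
def snap(n):
    c=env.read_camera(n); np.savez(f'{n}.npz',**c); return c
def load(n): return dict(np.load(f'{n}.npz'))
def K(c): return np.array([[c['fx'],0,c['cx']],[0,c['fy'],c['cy']],[0,0,1]],float)
def ray(c,uv):
    p=cv2.undistortPoints(np.array([[uv]],float),K(c),np.array(c['D'],float))[0,0]
    T=np.array(c['world_from_camera']); d=T[:3,:3]@np.array([p[0],-p[1],-1.]); return T[:3,3],d
def onz(c,uv,z):
    o,d=ray(c,uv); return o+d*(z-o[2])/d[2]
def proj(c,P):
    T=np.linalg.inv(np.array(c['world_from_camera'])); q=T[:3,:3]@np.array(P,float)+T[:3,3]
    return cv2.projectPoints(np.array([[q[0],-q[1],-q[2]]]),np.zeros(3),np.zeros(3),K(c),np.array(c['D'],float))[0][0,0]
E
python3 - <<'E'
from h import *
for n in('top','side'):
    c=snap(n); cv2.imwrite(f'pics/{n}0.png',cv2.resize(c['color'][:,:,::-1],(800,600),interpolation=cv2.INTER_CUBIC)); print(n,c['fx'],c['D'],np.round(c['world_from_camera'],3))
s=env.get_state();print(s['clock'],s['tcp_pos'],s['orientation'],s['finger_gap'])
E
```

```text
top 465.94687624161236 [-0.122878  0.        0.        0.        0.      ] [[ 0.029  0.995 -0.099  0.369]
 [-1.     0.028 -0.011  0.048]
 [-0.008  0.1    0.995  1.53 ]
 [ 0.     0.     0.     1.   ]]
side 487.3042310003326 [-0.15976932  0.          0.          0.          0.        ] [[-0.993  0.087 -0.082  0.402]
 [-0.12  -0.71   0.693  0.939]
 [ 0.002  0.698  0.716  0.971]
 [ 0.     0.     0.     1.   ]]
0.1 [0.23989488 0.5220709  0.23048542] [-2.67783378e-04  2.13744694e-01  9.76889208e-01 -7.81312282e-04] 0.08504682106028183
```

View pics/top0.png

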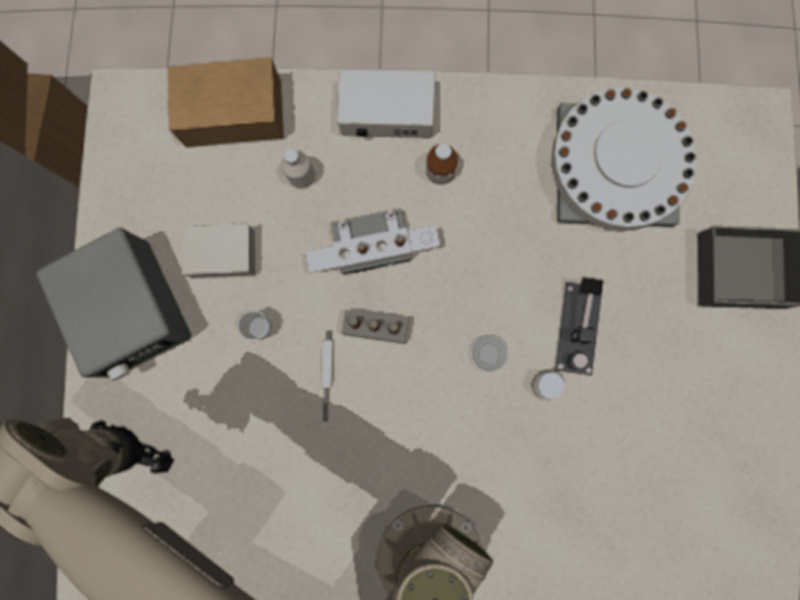

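View pics/side0.png

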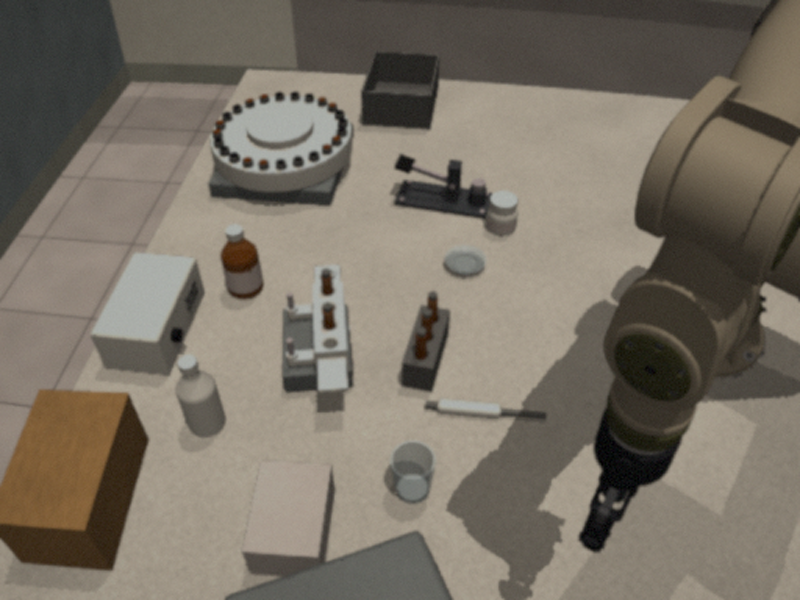

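Top: carrier row runs from (345,254) to (400,240). The ring is at (427,237), on the -y end, and pockets 1 (381,246) and 3 (345,254) are empty. Spares are at (354,322), (374,325) and (395,327). The jack's saddle is at (579,360) and its pad at (591,286). Side: agrees with this; I'll enlarge both for precise features.

Run:
```python
from h import *
t=load('top')['color'][:,:,::-1]; s=load('side')['color'][:,:,::-1]
def cr(im,x0,y0,x1,y1,k): return cv2.resize(im[y0:y1,x0:x1],None,fx=k,fy=k,interpolation=cv2.INTER_NEAREST)
a=cr(t,190,130,290,224,5); b=cr(t,345,172,395,266,5)
cv2.imwrite('pics/c1.png',np.hstack([a,b]))
a=cr(s,175,160,295,260,4); b=cr(s,245,90,325,190,4)
cv2.imwrite('pics/c2.png',np.hstack([a,b]))
```

```text
(no output)
```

View pics/c1.png

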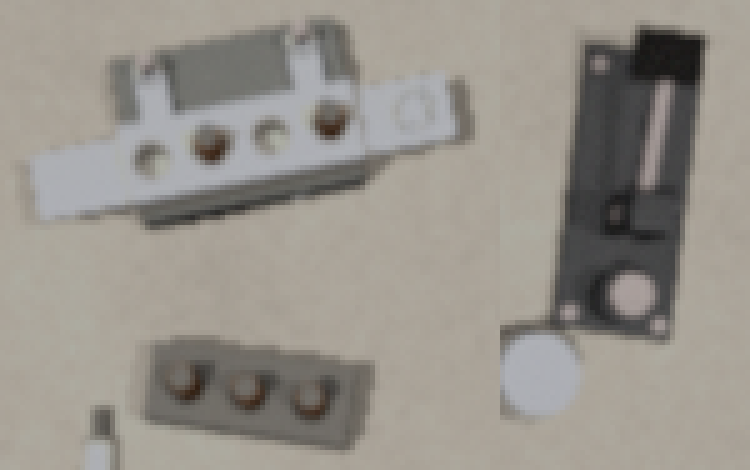

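View pics/c2.png

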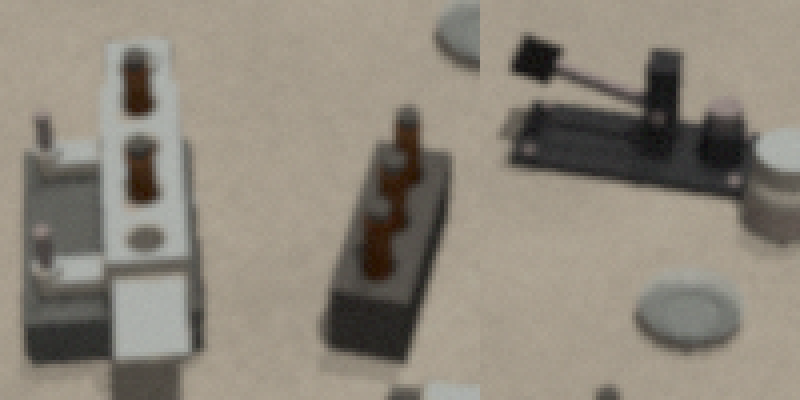

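```bash
cat > fit.py <<'E'
from h import *
from scipy.optimize import least_squares
ct,cs=load('top'),load('side')
T=lambda x,y:('t',190+x/5-.5,130+y/5-.5)
B=lambda x,y:('t',345+(x-500)/5-.5,172+y/5-.5)
S=lambda x,y:('s',175+x/4-.5,160+y/4-.5)
J=lambda x,y:('s',245+(x-480)/4-.5,90+y/4-.5)
obj={
'sampler':[(T(152,159),(0,.057,.095)),(T(271,134),(0,-.019,.095)),(T(413,113),(0,-.11,.085)),(T(442,76),(.022,-.135,.08)),(T(457,140),(-.022,-.135,.08)),(T(30,163),(.022,.135,.08)),(T(40,218),(-.022,.135,.08)),(T(365,158),(-.025,-.075,.095)),
 (S(134,56),(0,-.057,.138)),(S(141,143),(0,.019,.138)),(S(145,238),(0,.057,.095)),(S(113,357),(.022,.135,.08)),(S(190,357),(-.022,.135,.08))],
'stand':[(T(183,378),(0,.04,.115)),(T(250,387),(0,0,.115)),(T(314,394),(0,-.04,.115)),(S(406,112),(0,-.04,.115)),(S(391,157),(0,0,.115)),(S(376,210),(0,.04,.115)),(S(333,292),(.025,.065,.06)),(S(410,300),(-.025,.065,.06))],
'jack':[(B(631,294),(.07,0,.06)),(B(671,55),(-.08,0,.083)),(B(585,42),(-.095,-.04,.01)),(B(553,322),(.095,-.04,.01)),(B(667,340),(.095,.04,.01)),(J(725,108),(.07,0,.06)),(J(665,55),(.02,0,.095)),(J(536,57),(-.08,0,.083))]}
x0={'sampler':(.6,0,.2),'stand':(.45,.05,-.1),'jack':(.45,-.35,3.1)}
def W(p,l):
    c,s=np.cos(p[2]),np.sin(p[2]); return np.array([p[0]+c*l[0]-s*l[1],p[1]+s*l[0]+c*l[1],l[2]])
if __name__=='__main__':
  for n,f in obj.items():
    for v in ('ts','t','s'):
        g=[q for q in f if q[0][0] in v]
        if len(g)<2: continue
        r=lambda p:np.concatenate([proj(ct if q[0]=='t' else cs,W(p,l))-q[1:] for q,l in g])
        k=least_squares(r,x0[n],loss='soft_l1',x_scale=[.01,.01,.05]); print(n,v,np.round(k.x,4))
        if v=='ts': print(np.round(r(k.x).reshape(-1,2),1).tolist())
  for n,v,u in [('dish',490,352),('jar',550,384),('bottle top',442,152),('bottle base',442,175),('pip',328,330),('beaker',258,325)]: print(n,np.round(onz(ct,(v/1.5625,u/1.5625),.016 if n=='dish' else .07 if n in('jar','beaker') else .02),3))
E
python3 fit.py
```

```text
sampler ts [0.631  0.1366 0.2259]
[[-0.2, 0.6], [-0.1, 0.8], [-0.1, -0.0], [0.5, -0.5], [0.3, 0.1], [-0.8, -1.3], [-0.3, 1.2], [0.2, 0.2], [0.1, -0.2], [-0.9, -0.1], [0.0, -0.0], [0.1, 0.6], [-0.1, -0.9]]
sampler t [0.6318 0.1365 0.222 ]
sampler s [0.6303 0.1369 0.2222]
stand ts [ 0.4774  0.1264 -0.0819]
[[-0.2, 0.3], [-0.6, -0.0], [-0.4, 0.0], [-0.5, -0.3], [0.2, -0.1], [0.7, -1.4], [-0.9, -0.7], [0.2, 0.5]]
stand t [ 0.4778  0.1251 -0.0931]
stand s [ 0.4771  0.1276 -0.0819]
jack ts [ 0.4883 -0.2988  3.0237]
[[0.2, 0.0], [-0.3, 0.4], [0.2, -0.4], [-0.7, 0.7], [0.5, 0.6], [-0.4, -0.4], [-0.8, 1.3], [-0.1, -0.5]]
jack t [ 0.4892 -0.2988  3.0224]
jack s [ 0.487  -0.2989  3.045 ]
dish [ 0.432 -0.113  0.016]
jar [ 0.369 -0.229  0.07 ]
bottle top [ 0.856 -0.003  0.02 ]
bottle base [ 0.805 -0.004  0.02 ]
pip [0.468 0.226 0.02 ]
beaker [0.471 0.362 0.07 ]
```

Both views agree within about 1 mm: sampler (0.631,0.137, yaw 0.224), stand (0.478,0.126, yaw -0.087), jack (0.488,-0.299, yaw 3.024). Now I'll move over the +y spare.

Call:
carry_out --series '[{"travel": [0.643,-0.95,-0.19],"delta_rot": [0,0,-0.82],"fingers": 0},{"travel": [0.643,-0.95,-0.19],"delta_rot": [0,0,-0.82],"fingers": 0},{"travel": [0.643,-0.95,-0.19],"delta_rot": [0,0,-0.82],"fingers": 0},{"travel": [0.643,-0.95,-0.19],"delta_rot": [0,0,-0.82],"fingers": 0},{"travel": [0.643,-0.95,-0.19],"delta_rot": [0,0,-0.82],"fingers": 0}]'

```text
clock: 0.72
tcp_pos: [0.3207, 0.4027, 0.207]
orientation: [-0.0, 0.409, 0.912, -0.0]
wrist_force: [-0.0, -0.1, -0.5]
finger_gap: 0.0428
grip_force: 0.0
```

Call:
carry_out --series '[{"travel": [0.643,-0.95,-0.19],"delta_rot": [0,0,-0.82],"fingers": 0},{"travel": [0.643,-0.95,-0.19],"delta_rot": [0,0,-0.82],"fingers": 0},{"travel": [0.643,-0.95,-0.19],"delta_rot": [0,0,-0.82],"fingers": 0},{"travel": [0.643,-0.95,-0.19],"delta_rot": [0,0,-0.82],"fingers": 0},{"travel": [0.643,-0.95,-0.19],"delta_rot": [0,0,-0.82],"fingers": 0}]'

```text
clock: 1.35
tcp_pos: [0.4011, 0.2841, 0.1833]
orientation: [-0.0, 0.586, 0.81, -0.0]
wrist_force: [0.5, 0.0, 1.2]
finger_gap: 0.043
grip_force: 0.0
```

Call:
carry_out --series '[{"travel": [0.643,-0.95,-0.19],"delta_rot": [0,0,-0.82],"fingers": 0},{"travel": [0.643,-0.95,-0.19],"delta_rot": [0,0,-0.82],"fingers": 0},{"travel": [0.643,-0.95,-0.19],"delta_rot": [0,0,-0.82],"fingers": 0},{"travel": [0.643,-0.95,-0.19],"delta_rot": [0,0,-0.82],"fingers": 0},{"travel": [0,0,0],"delta_rot": [0,0,0],"fingers": 0}]'

```text
clock: 1.98
tcp_pos: [0.4655, 0.1887, 0.1641]
orientation: [-0.0, 0.711, 0.703, -0.001]
wrist_force: [0.1, 0.2, 0.5]
finger_gap: 0.0427
grip_force: 0.0
```

Call:
carry_out --series '[{"travel": [0.62,-0.91,0],"delta_rot": [0,0,-0.76],"fingers": 0},{"travel": [0,0,-0.9],"delta_rot": [0,0,0],"fingers": 0},{"travel": [0,0,-0.9],"delta_rot": [0,0,0],"fingers": 0},{"travel": [0,0,-0.9],"delta_rot": [0,0,0],"fingers": 0},{"travel": [0,0,-0.74],"delta_rot": [0,0,0],"fingers": 0}]'

```text
clock: 2.6
tcp_pos: [0.4796, 0.168, 0.0779]
orientation: [-0.0, 0.735, 0.678, -0.0]
wrist_force: [0.1, 0.4, 0.1]
finger_gap: 0.043
grip_force: 0.0
```

Call:
carry_out --series '[{"travel": [0,0,0],"delta_rot": [0,0,0],"fingers": 1},{"travel": [0,0,0],"delta_rot": [0,0,0],"fingers": 1},{"travel": [0,0,0],"delta_rot": [0,0,0],"fingers": 1}]' --squeeze 25

```text
clock: 2.98
tcp_pos: [0.4813, 0.1676, 0.0798]
orientation: [0.0, 0.736, 0.677, 0.001]
wrist_force: [0.4, 0.5, 0.2]
finger_gap: 0.0172
grip_force: 24.9
```

Call:
carry_out --series '[{"travel": [0,0,0.5],"delta_rot": [0,0,0],"fingers": 1},{"travel": [0,0,1],"delta_rot": [0,0,0],"fingers": 1},{"travel": [0,0,1],"delta_rot": [0,0,0],"fingers": 1},{"travel": [0,0,1],"delta_rot": [0,0,0],"fingers": 1},{"travel": [0,0,1],"delta_rot": [0,0,0.5],"fingers": 1}]'

```text
clock: 3.6
tcp_pos: [0.4809, 0.1672, 0.1936]
orientation: [0.001, 0.719, 0.695, 0.001]
wrist_force: [0.6, 0.5, -0.2]
finger_gap: 0.0177
grip_force: 24.8
```

Call:
carry_out --series '[{"travel": [0.8,0.15,0.4],"delta_rot": [0,0,0.52],"fingers": 1},{"travel": [0.8,0.15,0],"delta_rot": [0,0,0.52],"fingers": 1},{"travel": [0.8,0.15,0],"delta_rot": [0,0,0.52],"fingers": 1},{"travel": [0.8,0.15,0],"delta_rot": [0,0,0.52],"fingers": 1},{"travel": [0.8,0.15,0],"delta_rot": [0,0,0.52],"fingers": 1}]'

```text
clock: 4.22
tcp_pos: [0.5815, 0.1861, 0.2028]
orientation: [0.001, 0.622, 0.783, 0.001]
wrist_force: [-0.6, 0.6, -0.1]
finger_gap: 0.0173
grip_force: 24.9
```

Run:
```python
from h import *
s=env.get_state();print(s['tcp_pos'],s['orientation'],s['wrist_force'],s['finger_gap'],s['joint_pos'])
c=snap('side');d=snap('top')
p=proj(c,s['tcp_pos']);print(p,proj(d,s['tcp_pos']))
x,y=int(p[0])-50,int(p[1])-60
a=cv2.resize(c['color'][y:y+100,x:x+100,::-1],(500,500),interpolation=cv2.INTER_NEAREST);print(x,y)
cv2.imwrite('pics/c3.png',a)
```

```text
[0.58152209 0.18608969 0.20277533] [5.06699360e-04 6.22216919e-01 7.82844510e-01 5.66834050e-04] [-0.57752596  0.55639847 -0.05595919] 0.01726409318340857 [ 1.78310816e-01  3.90201796e-01  8.68844247e-02  1.26595843e+00
 -1.29660182e-05  1.52145407e+00]
[223.73199557 186.61999512] [217.83867232 167.95262682]
173 126
```

View pics/c3.png

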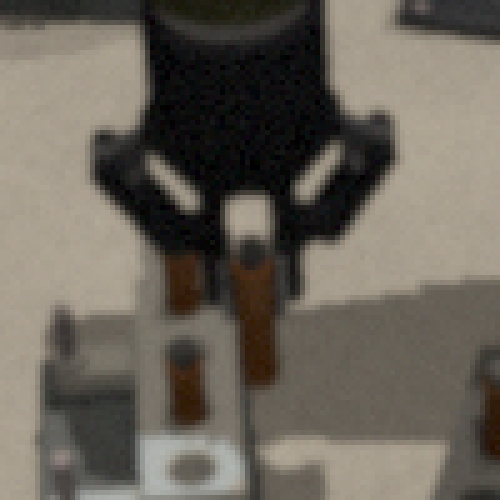

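The vial is held upright between the pads, with its stopper at crop (253,245), its bottom at (263,378), and empty pocket 3 at (192,467). Next I check the camera against the TCP.

Run:
```python
from h import *
c=load('side')
t=np.array([0.5815,.1861,.2028])
for dz in (.037,.035,-.048,-.050): print(dz,proj(c,t+[0,0,dz]))
u=lambda x,y:(173+x/5-.5,126+y/5-.5)
print(onz(c,u(192,467),.095), onz(c,u(253,245),t[2]+.035), onz(c,u(263,378),t[2]-.05))
```

```text
0.037 [222.78474403 174.59842849]
0.035 [222.8373904  175.26311803]
-0.048 [224.92376374 201.36702705]
-0.05 [224.97174648 201.96201938]
[0.61795185 0.19187313 0.095     ] [0.58136174 0.18364872 0.2378    ] [0.58168357 0.18336846 0.1528    ]
```

Call:
carry_out --series '[{"travel": [0.74,0.13,0],"delta_rot": [0,0,0],"fingers": 1},{"travel": [0.74,0.13,0],"delta_rot": [0,0,0],"fingers": 1},{"travel": [0,0,-1],"delta_rot": [0,0,0],"fingers": 1},{"travel": [0,0,-1],"delta_rot": [0,0,0],"fingers": 1},{"travel": [0,0,0],"delta_rot": [0,0,0],"fingers": 1}]'

```text
clock: 4.95
tcp_pos: [0.6155, 0.1921, 0.15]
orientation: [-0.001, 0.623, 0.782, -0.002]
wrist_force: [-0.3, 0.3, -0.1]
finger_gap: 0.017
grip_force: 24.9
```

Call:
carry_out --series '[{"travel": [0,0,-0.3],"delta_rot": [0,0,0],"fingers": 1},{"travel": [0,0,-0.3],"delta_rot": [0,0,0],"fingers": 1},{"travel": [0,0,0],"delta_rot": [0,0,0],"fingers": 1}]'

```text
clock: 5.32
tcp_pos: [0.6174, 0.1925, 0.1362]
orientation: [-0.0, 0.623, 0.782, -0.0]
wrist_force: [0.1, -0.9, -0.3]
finger_gap: 0.0174
grip_force: 24.9
```

Call:
carry_out --series '[{"travel": [0,0,-0.4],"delta_rot": [0,0,0],"fingers": 1},{"travel": [0,0,-0.4],"delta_rot": [0,0,0],"fingers": 1},{"travel": [0,0,-0.4],"delta_rot": [0,0,0],"fingers": 1},{"travel": [0,0,0],"delta_rot": [0,0,0],"fingers": 1}]'

```text
clock: 5.82
tcp_pos: [0.6167, 0.1923, 0.1048]
orientation: [-0.001, 0.623, 0.782, -0.001]
wrist_force: [0.6, 0.1, -0.9]
finger_gap: 0.0172
grip_force: 24.9
```

Call:
carry_out --series '[{"travel": [0,0,-0.05],"delta_rot": [0,0,0],"fingers": 0.3},{"travel": [0,0,0],"delta_rot": [0,0,0],"fingers": 0.15},{"travel": [0,0,0.5],"delta_rot": [0,0,0],"fingers": 0.15},{"travel": [0,0,1],"delta_rot": [0,0,0],"fingers": 0.15},{"travel": [0,0,1],"delta_rot": [0,0,0],"fingers": 0.15}]'

```text
clock: 6.45
tcp_pos: [0.6179, 0.1925, 0.1694]
orientation: [0.0, 0.623, 0.782, 0.0]
wrist_force: [1.3, -0.2, -0.4]
finger_gap: 0.0362
grip_force: 0.0
```

Call:
carry_out --series '[{"travel": [-0.7,-0.53,0],"delta_rot": [0,0,-0.4],"fingers": 0.1},{"travel": [-0.7,-0.53,0],"delta_rot": [0,0,-0.4],"fingers": 0.1},{"travel": [-0.7,-0.53,0],"delta_rot": [0,0,-0.4],"fingers": 0.1},{"travel": [-0.7,-0.53,0],"delta_rot": [0,0,-0.4],"fingers": 0.1},{"travel": [-0.7,-0.53,0],"delta_rot": [0,0,-0.4],"fingers": 0.1}]'

```text
clock: 7.08
tcp_pos: [0.5301, 0.1259, 0.169]
orientation: [0.001, 0.698, 0.716, 0.001]
wrist_force: [-0.4, 1.0, -0.1]
finger_gap: 0.0382
grip_force: 0.0
```

Call:
carry_out --series '[{"travel": [-0.7,-0.53,0],"delta_rot": [0,0,-0.4],"fingers": 0},{"travel": [-0.7,-0.53,0],"delta_rot": [0,0,-0.4],"fingers": 0},{"travel": [-0.8,-0.53,0],"delta_rot": [0,0,-0.3],"fingers": 0},{"travel": [0,0,0],"delta_rot": [0,0,0],"fingers": 0}]'

```text
clock: 7.58
tcp_pos: [0.4746, 0.086, 0.1689]
orientation: [0.0, 0.737, 0.676, 0.001]
wrist_force: [0.2, 1.0, -0.5]
finger_gap: 0.0425
grip_force: 0.0
```

Call:
carry_out --series '[{"travel": [0,0,-0.95],"delta_rot": [0,0,0],"fingers": 0},{"travel": [0,0,-0.95],"delta_rot": [0,0,0],"fingers": 0},{"travel": [0,0,-0.95],"delta_rot": [0,0,0],"fingers": 0},{"travel": [0,0,-0.75],"delta_rot": [0,0,0],"fingers": 0},{"travel": [0,0,0],"delta_rot": [0,0,0],"fingers": 0}]'

```text
clock: 8.2
tcp_pos: [0.4751, 0.0868, 0.0769]
orientation: [-0.001, 0.736, 0.677, -0.001]
wrist_force: [-0.2, 0.6, 0.1]
finger_gap: 0.0425
grip_force: 0.0
```

Call:
carry_out --series '[{"travel": [0,0,0],"delta_rot": [0,0,0],"fingers": 1},{"travel": [0,0,0],"delta_rot": [0,0,0],"fingers": 1},{"travel": [0,0,0],"delta_rot": [0,0,0],"fingers": 1}]'

```text
clock: 8.57
tcp_pos: [0.4751, 0.0867, 0.0786]
orientation: [0.0, 0.736, 0.677, 0.0]
wrist_force: [-3.7, 1.2, 5.8]
finger_gap: 0.0179
grip_force: 24.5
```

Call:
carry_out --series '[{"travel": [0,0,0.5],"delta_rot": [0,0,0],"fingers": 1},{"travel": [0,0,1],"delta_rot": [0,0,0],"fingers": 1},{"travel": [0,0,1],"delta_rot": [0,0,0],"fingers": 1},{"travel": [0,0,1],"delta_rot": [0,0,0],"fingers": 1},{"travel": [0,0,1],"delta_rot": [0,0,0.5],"fingers": 1}]'

```text
clock: 9.2
tcp_pos: [0.4761, 0.0864, 0.1923]
orientation: [0.001, 0.719, 0.695, 0.001]
wrist_force: [0.1, -0.6, -0.9]
finger_gap: 0.0172
grip_force: 24.3
```

Call:
carry_out --series '[{"travel": [0.8,0.16,0.4],"delta_rot": [0,0,0.52],"fingers": 1},{"travel": [0.8,0.16,0],"delta_rot": [0,0,0.52],"fingers": 1},{"travel": [0.8,0.16,0],"delta_rot": [0,0,0.52],"fingers": 1},{"travel": [0.8,0.16,0],"delta_rot": [0,0,0.52],"fingers": 1},{"travel": [0.8,0.16,0],"delta_rot": [0,0,0.52],"fingers": 1}]'

```text
clock: 9.82
tcp_pos: [0.5767, 0.1066, 0.2014]
orientation: [0.001, 0.622, 0.783, 0.001]
wrist_force: [-0.1, -0.5, -0.5]
finger_gap: 0.0174
grip_force: 24.3
```

Call:
carry_out --series '[{"travel": [0.8,0.16,0],"delta_rot": [0,0,0],"fingers": 1},{"travel": [0.8,0.16,0],"delta_rot": [0,0,0],"fingers": 1},{"travel": [0.8,0.16,0],"delta_rot": [0,0,0],"fingers": 1},{"travel": [0,0,0],"delta_rot": [0,0,0],"fingers": 1}]'

```text
clock: 10.32
tcp_pos: [0.6368, 0.1185, 0.2006]
orientation: [0.001, 0.623, 0.782, 0.001]
wrist_force: [-1.1, 0.0, -0.7]
finger_gap: 0.017
grip_force: 24.6
```

Run:
```python
from h import *
s=env.get_state();print(s['tcp_pos'],s['orientation'],s['wrist_force'])
```

```text
[0.63677657 0.11853762 0.20064667] [8.44632797e-04 6.22872747e-01 7.82322415e-01 6.82238269e-04] [-1.13981074  0.01505542 -0.69108651]
```

Call:
carry_out --series '[{"travel": [-0.05,0,-1],"delta_rot": [0,0,0],"fingers": 1},{"travel": [0,0,-1],"delta_rot": [0,0,0],"fingers": 1},{"travel": [0,0,-0.3],"delta_rot": [0,0,0],"fingers": 1},{"travel": [0,0,-0.3],"delta_rot": [0,0,0],"fingers": 1},{"travel": [0,0,0],"delta_rot": [0,0,0],"fingers": 1}]'

```text
clock: 10.95
tcp_pos: [0.6342, 0.1183, 0.1362]
orientation: [0.001, 0.623, 0.782, 0.001]
wrist_force: [0.6, 0.2, -0.4]
finger_gap: 0.017
grip_force: 26.7
```

Call:
carry_out --series '[{"travel": [0,0,-0.25],"delta_rot": [0,0,0],"fingers": 1}]'

```text
clock: 11.08
tcp_pos: [0.6344, 0.1185, 0.1299]
orientation: [0.001, 0.623, 0.782, 0.001]
wrist_force: [0.6, -0.6, -0.5]
finger_gap: 0.0171
grip_force: 26.8
```

Call:
carry_out --series '[{"travel": [0,0,-0.4],"delta_rot": [0,0,0],"fingers": 1},{"travel": [0,0,-0.4],"delta_rot": [0,0,0],"fingers": 1},{"travel": [0,0,-0.3],"delta_rot": [0,0,0],"fingers": 1},{"travel": [0,0,0],"delta_rot": [0,0,0],"fingers": 1}]'

```text
clock: 11.58
tcp_pos: [0.634, 0.1183, 0.102]
orientation: [0.0, 0.623, 0.782, 0.0]
wrist_force: [-0.1, -1.3, 6.3]
finger_gap: 0.0167
grip_force: 26.9
```

Call:
carry_out --series '[{"travel": [0,0,0],"delta_rot": [0,0,0],"fingers": 0.3},{"travel": [0,0,0],"delta_rot": [0,0,0],"fingers": 0.15},{"travel": [0,0,0.5],"delta_rot": [0,0,0],"fingers": 0.15},{"travel": [0,0,1],"delta_rot": [0,0,0],"fingers": 0.15},{"travel": [0,0,1],"delta_rot": [0,0,0],"fingers": 0.15}]'

```text
clock: 12.2
tcp_pos: [0.6339, 0.1186, 0.165]
orientation: [-0.0, 0.623, 0.782, 0.0]
wrist_force: [0.5, -0.5, 0.5]
finger_gap: 0.0363
grip_force: 0.0
```

Call:
carry_out --series '[{"travel": [0,0,1],"delta_rot": [0,0,0],"fingers": 0.15},{"travel": [-0.37,-0.92,0],"delta_rot": [0,0,0.68],"fingers": 0.1},{"travel": [-0.37,-0.92,0],"delta_rot": [0,0,0.68],"fingers": 0},{"travel": [-0.37,-0.92,0],"delta_rot": [0,0,0.68],"fingers": 0},{"travel": [-0.37,-0.92,0],"delta_rot": [0,0,0.68],"fingers": 0}]'

```text
clock: 12.82
tcp_pos: [0.5968, 0.0258, 0.1897]
orientation: [0.0, 0.51, 0.86, 0.0]
wrist_force: [0.1, 0.5, -0.2]
finger_gap: 0.0427
grip_force: 0.0
```

Call:
carry_out --series '[{"travel": [-0.37,-0.92,0],"delta_rot": [0,0,0.68],"fingers": 0},{"travel": [-0.37,-0.92,0],"delta_rot": [0,0,0.68],"fingers": -0.4},{"travel": [-0.37,-0.92,0],"delta_rot": [0,0,0.68],"fingers": -0.4},{"travel": [-0.37,-0.92,0],"delta_rot": [0,0,0.68],"fingers": -0.4},{"travel": [-0.37,-0.92,0],"delta_rot": [0,0,0.68],"fingers": -0.4}]'

```text
clock: 13.45
tcp_pos: [0.5505, -0.0892, 0.1897]
orientation: [0.0, 0.357, 0.934, 0.0]
wrist_force: [0.2, -0.5, -0.2]
finger_gap: 0.0597
grip_force: 0.0
```

Run:
```python
from h import *
for n in('top','side'): snap(n)
t=load('top')['color'][:,:,::-1]; s=load('side')['color'][:,:,::-1]
def cr(im,x0,y0,x1,y1,k): return cv2.resize(im[y0:y1,x0:x1],None,fx=k,fy=k,interpolation=cv2.INTER_NEAREST)
cv2.imwrite('pics/c4.png',np.hstack([cr(t,190,130,290,224,4),cr(s,175,150,275,244,4)]))
```

```text
(no output)
```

View pics/c4.png

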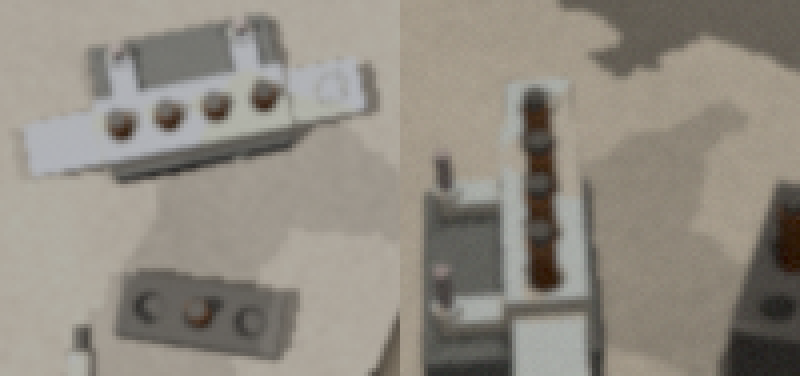

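All four pockets hold vials at equal stopper height: top crop (120,118) to (265,92), side crop (535,98) to (540,230). The carrier hasn't moved. On to the jack.

Call:
carry_out --series '[{"travel": [-0.37,-0.92,0],"delta_rot": [0,0,0.68],"fingers": -0.4},{"travel": [-0.37,-0.92,0],"delta_rot": [0,0,0.68],"fingers": -0.4},{"travel": [-0.36,-0.92,0],"delta_rot": [0,0,0.68],"fingers": -0.4},{"travel": [-0.36,-0.92,0],"delta_rot": [0,0,0.68],"fingers": -0.4},{"travel": [-0.36,-0.92,0],"delta_rot": [0,0,0.68],"fingers": -0.4}]'

```text
clock: 14.18
tcp_pos: [0.5054, -0.2037, 0.1894]
orientation: [0.0, 0.194, 0.981, 0.0]
wrist_force: [0.3, -0.0, -0.8]
finger_gap: 0.0598
grip_force: 0.0
```

Call:
carry_out --series '[{"travel": [-0.36,-0.92,0],"delta_rot": [0,0,0.68],"fingers": -0.4},{"travel": [-0.36,-0.92,0],"delta_rot": [0,0,0.68],"fingers": -0.4},{"travel": [-0.36,-0.92,0],"delta_rot": [0,0,0.68],"fingers": -0.4},{"travel": [-0.36,-0.92,0],"delta_rot": [0,0,0.68],"fingers": -0.4},{"travel": [0,0,0],"delta_rot": [0,0,0],"fingers": -0.4}]'

```text
clock: 14.8
tcp_pos: [0.4693, -0.2964, 0.1893]
orientation: [0.0, 0.062, 0.998, -0.0]
wrist_force: [0.5, -0.1, -0.9]
finger_gap: 0.0597
grip_force: 0.0
```

Call:
carry_out --series '[{"travel": [-0.03,0,-0.97],"delta_rot": [0,0,0.06],"fingers": -0.4},{"travel": [0,0,-0.97],"delta_rot": [0,0,0],"fingers": -0.4},{"travel": [0,0,-0.97],"delta_rot": [0,0,0],"fingers": -0.4},{"travel": [0,0,-0.97],"delta_rot": [0,0,0],"fingers": -0.4}]'

```text
clock: 15.3
tcp_pos: [0.4692, -0.2943, 0.0915]
orientation: [0.0, 0.058, 0.998, 0.0]
wrist_force: [0.0, -0.7, 0.5]
finger_gap: 0.0601
grip_force: 0.0
```

Call:
carry_out --series '[{"travel": [0,0,-0.5],"delta_rot": [0,0,0],"fingers": -0.4},{"travel": [0,0,-0.45],"delta_rot": [0,0,0],"fingers": -0.4},{"travel": [0,0,0],"delta_rot": [0,0,0],"fingers": 0},{"travel": [0,0,0],"delta_rot": [0,0,0],"fingers": 1},{"travel": [0,0,0],"delta_rot": [0,0,0],"fingers": 1}]' --squeeze 60

```text
clock: 15.92
tcp_pos: [0.469, -0.2964, 0.0689]
orientation: [0.001, 0.058, 0.998, -0.001]
wrist_force: [-1.2, -1.8, 0.4]
finger_gap: 0.029
grip_force: 62.7
```

Call:
carry_out --series '[{"travel": [0,0,0],"delta_rot": [0,0,0],"fingers": 1},{"travel": [0,0,0.2],"delta_rot": [0,0,0],"fingers": 1},{"travel": [0,0,0.4],"delta_rot": [0,0,0],"fingers": 1},{"travel": [0,0,0.4],"delta_rot": [0,0,0],"fingers": 1}]'

```text
clock: 16.42
tcp_pos: [0.468, -0.2949, 0.0931]
orientation: [-0.001, 0.057, 0.998, 0.001]
wrist_force: [1.0, -0.3, -8.0]
finger_gap: 0.0287
grip_force: 61.9
```

Jack lifted; the wrist force shows its 8 N weight. I move clear of the jar first, then swing.

Call:
carry_out --series '[{"travel": [1,0,0.4],"delta_rot": [0,0,0],"fingers": 1},{"travel": [1,0,0.4],"delta_rot": [0,0,0],"fingers": 1},{"travel": [0,1,0],"delta_rot": [0,0,0],"fingers": 1},{"travel": [0,1,0],"delta_rot": [0,0,0],"fingers": 1},{"travel": [0,1,0],"delta_rot": [0,0,0],"fingers": 1}]'

```text
clock: 17.05
tcp_pos: [0.5171, -0.2182, 0.1126]
orientation: [-0.001, 0.057, 0.998, 0.001]
wrist_force: [1.0, 0.2, -7.6]
finger_gap: 0.0287
grip_force: 62.2
```

Call:
carry_out --series '[{"travel": [0,1,0],"delta_rot": [0,0,0],"fingers": 1},{"travel": [0,1,0],"delta_rot": [0,0,0],"fingers": 1},{"travel": [0.5,0.25,0],"delta_rot": [0,0,-0.95],"fingers": 1},{"travel": [0.5,0.25,0],"delta_rot": [0,0,-0.95],"fingers": 1},{"travel": [0.5,0.25,0],"delta_rot": [0,0,-0.95],"fingers": 1}]'

```text
clock: 17.68
tcp_pos: [0.5549, -0.1499, 0.1129]
orientation: [-0.001, 0.2, 0.98, 0.0]
wrist_force: [-0.4, -0.6, -6.7]
finger_gap: 0.0293
grip_force: 62.2
```

Call:
carry_out --series '[{"travel": [0.5,0.25,0],"delta_rot": [0,0,-0.95],"fingers": 1},{"travel": [0.5,0.25,0],"delta_rot": [0,0,-0.95],"fingers": 1},{"travel": [0.5,0.25,0],"delta_rot": [0,0,-0.95],"fingers": 1},{"travel": [0.5,0.25,0],"delta_rot": [0,0,-0.95],"fingers": 1},{"travel": [0.5,0.25,0],"delta_rot": [0,0,-0.95],"fingers": 1}]'

```text
clock: 18.3
tcp_pos: [0.6172, -0.1188, 0.1126]
orientation: [-0.001, 0.425, 0.905, -0.0]
wrist_force: [0.2, -0.2, -6.8]
finger_gap: 0.0286
grip_force: 62.2
```

Call:
carry_out --series '[{"travel": [0.5,0.25,0],"delta_rot": [0,0,-0.95],"fingers": 1},{"travel": [0.5,0.25,0],"delta_rot": [0,0,-0.95],"fingers": 1},{"travel": [0.5,0.25,0],"delta_rot": [0,0,-0.95],"fingers": 1},{"travel": [0.5,0.25,0],"delta_rot": [0,0,-0.95],"fingers": 1},{"travel": [0,0,0],"delta_rot": [0,0,0],"fingers": 1}]'

```text
clock: 18.92
tcp_pos: [0.6678, -0.0939, 0.1125]
orientation: [-0.001, 0.586, 0.81, -0.0]
wrist_force: [-0.5, -0.4, -7.2]
finger_gap: 0.029
grip_force: 62.2
```

Call:
carry_out --series '[{"travel": [0.58,0.25,0],"delta_rot": [0,0,-0.95],"fingers": 1},{"travel": [0,0,-0.8],"delta_rot": [0,0,0],"fingers": 1},{"travel": [0,0,-0.8],"delta_rot": [0,0,0],"fingers": 1},{"travel": [0,0,0],"delta_rot": [0,0,0],"fingers": 1}]'

```text
clock: 19.42
tcp_pos: [0.6802, -0.0885, 0.071]
orientation: [-0.002, 0.624, 0.781, -0.001]
wrist_force: [-0.6, -0.2, -7.4]
finger_gap: 0.0287
grip_force: 62.3
```

Run:
```python
from h import *
s=env.get_state();print(s['tcp_pos'],s['orientation'],s['wrist_force'])
q=s['orientation'];a=2*np.arctan2(q[2],q[1])-np.pi/2;print('yang',a)
d=np.array([-np.sin(a),np.cos(a),0])
for n in('top','side'):
    c=snap(n)
    P=s['tcp_pos']+.05*d; P[2]=.064; print(n,'saddle pred',P[:2],proj(c,P))
c=load('top');s_=load('side')
def cr(im,x0,y0,x1,y1,k): return cv2.resize(im[y0:y1,x0:x1,::-1],None,fx=k,fy=k,interpolation=cv2.INTER_NEAREST)
cv2.imwrite('pics/c5.png',np.hstack([cr(c['color'],250,110,330,190,5),cr(s_['color'],170,90,250,170,5)]))
```

```text
[ 0.68023252 -0.08851755  0.07100108] [-0.00233929  0.62427616  0.78119939 -0.00114817] [-0.59394671 -0.20252638 -7.43855737]
yang 0.22238165212788408
top saddle pred [ 0.66920486 -0.0397488 ] [293.65491116 149.79063839]
side saddle pred [ 0.66920486 -0.0397488 ] [209.90310371 162.25057187]
```

View pics/c5.png

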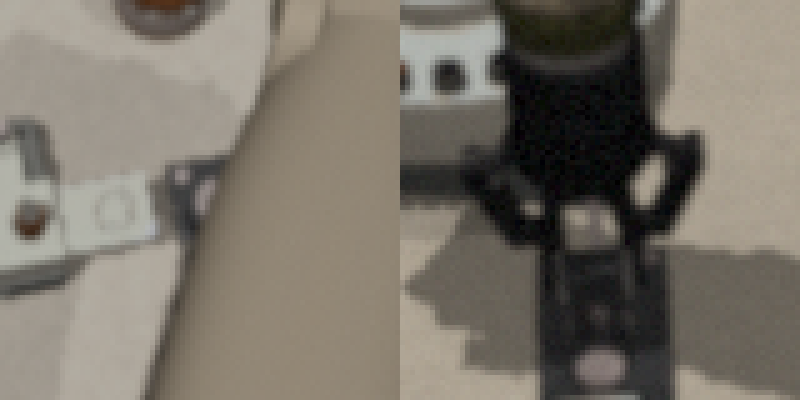

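Side: the saddle disc is at crop (602,366), native (209.9,162.7), within about 1 mm of the prediction. Sliding it in under the tongue.

Call:
carry_out --series '[{"travel": [-0.11,0.55,0],"delta_rot": [0,0,0],"fingers": 1},{"travel": [-0.11,0.55,0],"delta_rot": [0,0,0],"fingers": 1},{"travel": [-0.11,0.55,0],"delta_rot": [0,0,0],"fingers": 1},{"travel": [-0.11,0.55,0],"delta_rot": [0,0,0],"fingers": 1},{"travel": [-0.11,0.55,0],"delta_rot": [0,0,0],"fingers": 1}]'

```text
clock: 20.15
tcp_pos: [0.6689, -0.0192, 0.0731]
orientation: [0.0, 0.625, 0.781, 0.0]
wrist_force: [0.7, -0.2, -5.9]
finger_gap: 0.0288
grip_force: 62.3
```

Run:
```python
from h import *
s=env.get_state();print(s['tcp_pos'],s['orientation'],s['wrist_force'])
q=s['orientation'];a=2*np.arctan2(q[2],q[1])-np.pi/2;print('yang',a)
```

```text
[ 0.66894307 -0.01923532  0.0731387 ] [4.40223912e-05 6.24614193e-01 7.80933484e-01 4.56498652e-05] [ 0.68094137 -0.16521577 -5.94179946]
yang 0.22152151986301627
```

Call:
carry_out --series '[{"travel": [0,0,0],"delta_rot": [0,0,0],"fingers": 1},{"travel": [0,0,0],"delta_rot": [0,0,0],"fingers": 1}]'

```text
clock: 20.4
tcp_pos: [0.6694, -0.0207, 0.0731]
orientation: [0.0, 0.625, 0.781, -0.0]
wrist_force: [-0.1, 0.7, -6.8]
finger_gap: 0.0289
grip_force: 62.3
```

Call:
carry_out --series '[{"travel": [0,0,0],"delta_rot": [0,0,0],"fingers": 1}]'

```text
clock: 20.52
tcp_pos: [0.6694, -0.0211, 0.0731]
orientation: [0.0, 0.625, 0.781, 0.0]
wrist_force: [-0.1, 0.5, -7.5]
finger_gap: 0.029
grip_force: 62.3
```

Call:
carry_out --series '[{"travel": [-0.12,0.06,0],"delta_rot": [0,0,0],"fingers": 1},{"travel": [0,0,-0.08],"delta_rot": [0,0,0],"fingers": 1},{"travel": [0,0,-0.08],"delta_rot": [0,0,0],"fingers": 1},{"travel": [0,0,0],"delta_rot": [0,0,0],"fingers": 1},{"travel": [0,0,0],"delta_rot": [0,0,0],"fingers": 1}]'

```text
clock: 21.15
tcp_pos: [0.6662, -0.0191, 0.069]
orientation: [0.0, 0.625, 0.781, -0.0]
wrist_force: [0.9, -0.5, -7.3]
finger_gap: 0.0291
grip_force: 62.3
```

Run:
```python
from h import *
s=env.get_state();print(s['tcp_pos'],s['wrist_force'])
c=snap('side');d=snap('top')
def cr(im,x0,y0,x1,y1,k): return cv2.resize(im[y0:y1,x0:x1,::-1],None,fx=k,fy=k,interpolation=cv2.INTER_NEAREST)
cv2.imwrite('pics/c6.png',np.hstack([cr(d['color'],230,100,330,200,4),cr(c['color'],150,80,250,180,4)]))
```

```text
[ 0.66622456 -0.01908421  0.06899086] [ 0.93746656 -0.53929216 -7.33193539]
```

Call:
carry_out --series '[{"travel": [0,0,-0.04],"delta_rot": [0,0,0],"fingers": 1},{"travel": [0,0,0],"delta_rot": [0,0,0],"fingers": 1},{"travel": [0,0,0],"delta_rot": [0,0,0],"fingers": 1}]'

```text
clock: 21.62
tcp_pos: [0.6662, -0.019, 0.0689]
orientation: [0.0, 0.625, 0.781, 0.0]
wrist_force: [-3.4, 0.0, 2.2]
finger_gap: 0.0294
grip_force: 63.4
```

Call:
carry_out --series '[{"travel": [0,0,-0.04],"delta_rot": [0,0,0],"fingers": 1},{"travel": [0,0,0],"delta_rot": [0,0,0],"fingers": 1},{"travel": [0,0,0],"delta_rot": [0,0,0],"fingers": 1}]'

```text
clock: 22.0
tcp_pos: [0.6662, -0.0191, 0.0688]
orientation: [0.001, 0.625, 0.781, 0.0]
wrist_force: [-6.8, 0.3, 8.1]
finger_gap: 0.0288
grip_force: 64.1
```

Call:
carry_out --series '[{"travel": [0,0,0.05],"delta_rot": [0,0,0],"fingers": 1},{"travel": [0,0,0],"delta_rot": [0,0,0],"fingers": 0},{"travel": [0,0,0],"delta_rot": [0,0,0],"fingers": -0.2},{"travel": [0,0,0.6],"delta_rot": [0,0,0],"fingers": -0.2},{"travel": [0,0,1],"delta_rot": [0,0,0],"fingers": -0.2}]'

```text
clock: 22.62
tcp_pos: [0.6659, -0.0189, 0.1086]
orientation: [-0.0, 0.625, 0.781, -0.0]
wrist_force: [-0.3, -0.1, -0.5]
finger_gap: 0.0514
grip_force: 0.0
```

Call:
carry_out --series '[{"travel": [0,0,1],"delta_rot": [0,0,0],"fingers": -0.2},{"travel": [0.22,-0.97,0],"delta_rot": [0,0,0],"fingers": 1},{"travel": [0.22,-0.97,0],"delta_rot": [0,0,0],"fingers": 1},{"travel": [0.22,-0.97,0],"delta_rot": [0,0,0],"fingers": 1},{"travel": [0.22,-0.97,0],"delta_rot": [0,0,0],"fingers": 1}]'

```text
clock: 23.25
tcp_pos: [0.688, -0.1184, 0.1322]
orientation: [-0.001, 0.625, 0.78, -0.0]
wrist_force: [0.6, -0.3, -0.1]
finger_gap: 0.0
grip_force: 0.0
```

Run:
```python
from h import *
s=env.get_state();print(s['tcp_pos'],s['wrist_force'],s['finger_gap'])
c=snap('side');d=snap('top')
def cr(im,x0,y0,x1,y1,k): return cv2.resize(im[y0:y1,x0:x1,::-1],None,fx=k,fy=k,interpolation=cv2.INTER_NEAREST)
cv2.imwrite('pics/c7.png',np.hstack([cr(d['color'],240,100,340,200,4),cr(c['color'],150,60,250,160,4)]))
d=np.array([-.2206,.9754])
for f in(-.15,-.05): 
  P=np.array([.6552,.0294])+f*d; print(f,P,proj(c,[*P,.083 if f<-.1 else .095]))
```

```text
[ 0.68799254 -0.11837645  0.13215727] [ 0.59235969 -0.26678053 -0.1042599 ] 3.491936680267119e-05
-0.15 [ 0.68829 -0.11691] [208.22108113 138.88422174]
-0.05 [ 0.66623 -0.01937] [208.62769736 158.84423765]
```

View pics/c7.png

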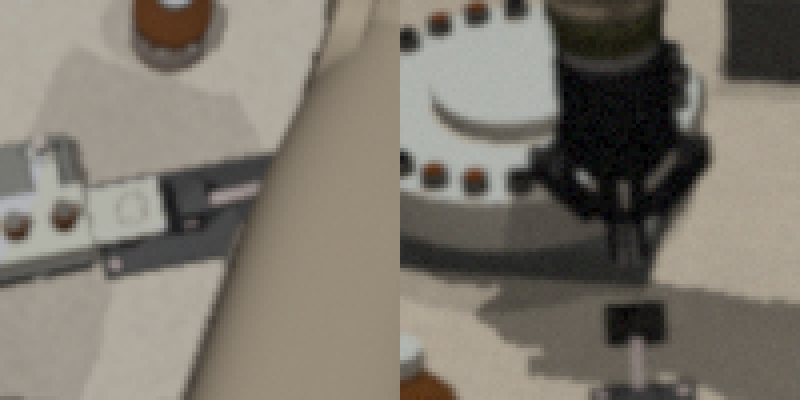

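Top: ring at crop (131,211), jack plate screw at (113,263). Side: pad at (636,322), native (208.5,140), matching the prediction. Checking the centring numerically from the plate screw.

Run:
```python
from h import *
from fit import W,B
c=load('top')
b=B(659,325); w=onz(c,b[1:],.011)
p=(.4883,-.2988,3.0237); R=lambda a:np.array([[np.cos(a),-np.sin(a)],[np.sin(a),np.cos(a)]])
l=R(p[2]).T@(w[:2]-p[:2]); print('screw local',l)
g=(240+113/4-.5,100+263/4-.5)
w2=onz(c,g,.011)[:2]; y=.2225+np.pi/2
print('saddle from screw',w2+R(y)@(np.array([.07,0])-l),'ring',onz(c,(240+131/4-.5,100+211/4-.5),.085),'screw pred px',proj(c,[*(np.array([.6552,.0294])+R(y)@(l-[.07,0])),.011]),g)
# refine screw/ring: print local crop gray
G=cv2.cvtColor(c['color'],cv2.COLOR_RGB2GRAY); print(G[160:170,262:274])
```

```text
screw local [0.08448521 0.03122729]
saddle from screw [0.65939577 0.03426637] ring [0.65509479 0.02876356 0.085     ] screw pred px [269.19036826 166.54569676] (267.75, 165.25)
[[166 141 138 137 131 126 119  99  78  65  61  58]
 [135 111  95  82  69  69  68  59  45  44  45  49]
 [ 99  90  77  54  46  56  59  60  59  62  65  67]
 [ 86  88  82  59  56  64  73  68  67  70  74  74]
 [ 87  86  86  74  66  82 102  97  76  72  73  73]
 [ 73  88 101  93  83 110 134 130  92  71  75  73]
 [ 77 115 131 113  90 111 138 135  97  73  75  74]
 [114 142 150 130  91  86 105 107  82  70  73  77]
 [144 153 156 144 102  73  77  82  86  93  99 109]
 [152 155 159 150 117  95  99 112 130 147 153 155]]
```

Run:
```python
from h import *
c=load('top')
o=cv2.imread('pics/c1.png')[2::5,502::5].astype(float).mean(2)  # original px from (345,172)
n=c['color'].astype(float).mean(2)
def cen(G,x,y,r,th):
    p=G[y-r:y+r+1,x-r:x+r+1]; w=np.clip(p-th,0,None); yy,xx=np.mgrid[y-r:y+r+1,x-r:x+r+1]; return np.array([(w*xx).sum(),(w*yy).sum()])/w.sum()
print(np.round(o[60:69,28:37]).astype(int))
sc=cen(o,31,64,2,95)+[345,172]; sc3=cen(o,13,62,2,95)+[345,172]; sd=cen(o,26,58,6,125)+[345,172]; sc1=cen(o,19,12,2,95)+[345,172]
print(sc,sc3,sc1,sd)
P=[onz(c,q,.011)[:2] for q in(sc,sc3,sc1)]; S=onz(c,sd,.06)[:2]
print('screw dists',np.linalg.norm(P[0]-P[1]),np.linalg.norm(P[1]-P[2]))
d=P[1]-P[2]; a=np.arctan2(d[1],d[0]);print('yaw from screws',a)
R=lambda a:np.array([[np.cos(a),-np.sin(a)],[np.sin(a),np.cos(a)]])
for a in(a,3.0237): print('saddle-screw local',R(a).T@(S-P[0]))
n2=n.copy(); g=cen(n2,268,165,2,88); print('new screw',g, 'w',onz(c,g,.011)[:2])
w=onz(c,g,.011)[:2]
print('nominal saddle', w+R(.2225+np.pi/2)@np.array([-.0145,-.031]))
```

```text
[[158 151 126  90  71  72 105 154 164]
 [153 134 102  77  69  73 113 157 166]
 [134 105  80  77  76  76 113 158 164]
 [ 93  79  90 110 108  89 115 157 164]
 [ 72  82 118 150 147 113 126 157 163]
 [ 71  85 126 153 148 120 134 159 163]
 [ 78  79 102 123 119 105 135 161 164]
 [114 105 103 100  93 106 141 162 165]
 [156 144 139 129 124 137 157 165 165]]
[376.3977813  236.61251981] [358.3978671  234.05250205] [364.45945946 184.21396396] [371.24963776 230.50548541]
screw dists 0.059966003532491804 0.16561840666000133
yaw from screws 3.0285316017305446
saddle-screw local [-0.01455634 -0.03039645]
saddle-screw local [-0.01440931 -0.03046643]
new screw [268.30576714 165.59630033] w [0.62463582 0.03963933]
nominal saddle [0.65807133 0.0323375 ]
```

Run:
```python
from h import *
c=load('top'); n=cv2.cvtColor(c['color'],cv2.COLOR_RGB2GRAY)
p=n[142:164,259:284]; print(p)
w=np.clip(cv2.blur(p,(7,7)).astype(float)-p-3,0,None); w[:4]=0;w[-4:]=0
yy,xx=np.mgrid[142:164,259:284]; m=(np.hypot(xx-272.2,yy-152.2)<7); w=w*m; g=((w*xx).sum()/w.sum(),(w*yy).sum()/w.sum()); print(g,onz(c,g,.085))
```

```text
[[ 88  98 124 147 153 154 155 155 157 156 154 154 155 156 157 153 150 149
  149 151 148 141 132 128 122]
 [ 88  91 109 142 153 154 155 156 157 157 154 151 150 151 147 136 128 132
  134 130 118 103  93  88  82]
 [ 93  92 107 141 153 151 149 149 147 147 135 129 132 134 130 123 125 141
  154 149 109  72  62  62  61]
 [123 106 106 137 145 137 128 130 130 128 124 125 141 154 157 156 160 166
  174 167 115  61  47  49  58]
 [157 130 111 126 129 124 126 140 153 157 157 159 165 173 172 172 174 176
  178 170 121  55  37  40  54]
 [171 146 136 150 157 158 160 166 172 175 175 174 172 172 169 165 172 176
  178 170 127  64  35  32  46]
 [175 155 143 165 175 175 176 177 177 177 176 171 164 167 165 161 164 172
  177 173 143  84  40  30  38]
 [171 159 143 166 177 178 178 178 177 175 171 162 166 172 170 161 162 164
  174 176 162 105  44  29  37]
 [148 153 144 166 177 177 177 177 177 174 165 166 173 176 175 170 167 162
  171 179 169 113  49  24  35]
 [120 134 144 168 177 178 177 177 177 171 158 168 176 177 177 173 165 161
  173 178 171 118  55  26  33]
 [103 120 142 166 176 178 177 177 176 170 158 170 
[... 597 characters left out ...]
 169 177 179 179 179 178 175 173 172 170 165 151 138 131
  128 120 106  88  63  51  50]
 [177 178 177 169 159 167 172 172 171 166 152 138 130 127 117  99  80  78
   79  79  72  69  65  65  67]
 [176 175 175 166 141 138 137 131 126 119  99  78  65  61  58  52  59  66
   72  72  70  73  71  73  73]
 [163 155 149 135 111  95  82  69  69  68  59  45  44  45  49  60  70  74
   72  72  72  73  74  72  74]
 [124 116 112  99  90  77  54  46  56  59  60  59  62  65  67  72  75  72
   73  75  73  74  73  74  73]
 [ 92  91  91  86  88  82  59  56  64  73  68  67  70  74  74  75  76  73
   74  75  73  71  73  73  72]]
(np.float64(272.72857142857146), np.float64(151.8)) [0.65657818 0.0272936  0.085     ]
```

The top view puts the saddle about 3 mm too far in. I'll regrasp and pull it back about 2.5 mm.

Call:
carry_out --series '[{"travel": [-0.22,0.99,0],"delta_rot": [0,0,0],"fingers": -0.2},{"travel": [-0.22,0.99,0],"delta_rot": [0,0,0],"fingers": -0.2},{"travel": [-0.22,0.99,0],"delta_rot": [0,0,0],"fingers": -0.2},{"travel": [-0.22,0.99,0],"delta_rot": [0,0,0],"fingers": -0.2},{"travel": [0,0,-0.3],"delta_rot": [0,0,0],"fingers": -0.2}]'

```text
clock: 23.98
tcp_pos: [0.666, -0.0136, 0.1268]
orientation: [0.001, 0.623, 0.782, 0.001]
wrist_force: [0.0, -0.2, 0.1]
finger_gap: 0.0514
grip_force: 0.0
```

Call:
carry_out --series '[{"travel": [0,0,-0.7],"delta_rot": [0,0,0],"fingers": -0.2},{"travel": [0,0,-0.7],"delta_rot": [0,0,0],"fingers": -0.2},{"travel": [0,0,-0.8],"delta_rot": [0,0,0],"fingers": -0.2},{"travel": [0,0,0],"delta_rot": [0,0,0],"fingers": -0.2}]'

```text
clock: 24.48
tcp_pos: [0.6641, -0.0176, 0.0674]
orientation: [-0.002, 0.625, 0.78, -0.001]
wrist_force: [-0.2, -0.1, 0.2]
finger_gap: 0.0515
grip_force: 0.0
```

Call:
carry_out --series '[{"travel": [0,0,0],"delta_rot": [0,0,0],"fingers": 1},{"travel": [0,0,0],"delta_rot": [0,0,0],"fingers": 1},{"travel": [0,0,0],"delta_rot": [0,0,0],"fingers": 1},{"travel": [0,0,0.12],"delta_rot": [0,0,0],"fingers": 1},{"travel": [0,0,0],"delta_rot": [0,0,0],"fingers": 1}]'

```text
clock: 25.1
tcp_pos: [0.666, -0.0167, 0.0734]
orientation: [-0.0, 0.625, 0.781, 0.0]
wrist_force: [0.3, -0.2, -6.7]
finger_gap: 0.0286
grip_force: 60.6
```

Call:
carry_out --series '[{"travel": [-0.02,-0.1,0],"delta_rot": [0,0,0],"fingers": 1},{"travel": [0,0,-0.07],"delta_rot": [0,0,0],"fingers": 1},{"travel": [0,0,-0.07],"delta_rot": [0,0,0],"fingers": 1},{"travel": [0,0,0],"delta_rot": [0,0,0],"fingers": 1},{"travel": [0,0,0],"delta_rot": [0,0,0],"fingers": 1}]'

```text
clock: 25.72
tcp_pos: [0.6656, -0.0196, 0.0711]
orientation: [0.0, 0.625, 0.781, 0.0]
wrist_force: [-3.7, -0.1, 2.4]
finger_gap: 0.0287
grip_force: 61.8
```

Call:
carry_out --series '[{"travel": [0,0,-0.04],"delta_rot": [0,0,0],"fingers": 1},{"travel": [0,0,0],"delta_rot": [0,0,0],"fingers": 1},{"travel": [0,0,0],"delta_rot": [0,0,0],"fingers": 1}]'

```text
clock: 26.1
tcp_pos: [0.6655, -0.0195, 0.0711]
orientation: [0.0, 0.625, 0.781, 0.0]
wrist_force: [-7.7, -0.5, 8.3]
finger_gap: 0.0286
grip_force: 62.5
```

Call:
carry_out --series '[{"travel": [0,0,0.05],"delta_rot": [0,0,0],"fingers": 1},{"travel": [0,0,0],"delta_rot": [0,0,0],"fingers": 0},{"travel": [0,0,0],"delta_rot": [0,0,0],"fingers": -0.2},{"travel": [0,0,0.6],"delta_rot": [0,0,0],"fingers": -0.2},{"travel": [0,0,1],"delta_rot": [0,0,0],"fingers": -0.2}]'

```text
clock: 26.72
tcp_pos: [0.6655, -0.0195, 0.111]
orientation: [-0.0, 0.625, 0.781, -0.0]
wrist_force: [0.1, -0.3, 0.2]
finger_gap: 0.0509
grip_force: 0.0
```

Call:
carry_out --series '[{"travel": [0,0,1],"delta_rot": [0,0,0],"fingers": -0.2},{"travel": [0.22,-0.97,0],"delta_rot": [0,0,0],"fingers": 1},{"travel": [0.22,-0.97,0],"delta_rot": [0,0,0],"fingers": 1},{"travel": [0.22,-0.97,0],"delta_rot": [0,0,0],"fingers": 1},{"travel": [0.22,-0.97,0],"delta_rot": [0,0,0],"fingers": 1}]'

```text
clock: 27.35
tcp_pos: [0.6875, -0.1189, 0.1344]
orientation: [-0.001, 0.625, 0.78, -0.0]
wrist_force: [0.3, 0.0, -0.5]
finger_gap: 0.0
grip_force: 0.0
```

Run:
```python
from h import *
s=env.get_state();print(s['tcp_pos'],s['wrist_force'],s['finger_gap'],s['joint_pos'])
c=snap('top'); n=c['color'].astype(float).mean(2)
p=n[160:172,262:275];print(np.round(p).astype(int))
w=np.clip(n[163:168,267:272]-88,0,None);yy,xx=np.mgrid[163:168,267:272];g=np.array([(w*xx).sum(),(w*yy).sum()])/w.sum()
a=.2225+np.pi/2;R=np.array([[np.cos(a),-np.sin(a)],[np.sin(a),np.cos(a)]])
print(g,onz(c,g,.011)[:2]+R@[-.0145,-.0305])
d=snap('side'); m=(d['color'].max(2)<60); m[:, :195]=0;m[:,225:]=0;m[:130]=0;m[150:]=0
print(m[128:152,195:225].astype(int).sum(1), proj(d,[.688,-.118,.083]))
```

```text
[ 0.68750458 -0.11887558  0.13443192] [ 0.2821798   0.00435643 -0.45127612] 4.9251469643680275e-05 [-2.86117604e-01  5.93515815e-01  2.44241616e-01  1.22307169e+00
 -2.87479020e-05  1.06493554e+00]
[[163 139 138 136 129 125 117  97  77  65  62  58  46]
 [133 110 101  84  70  69  69  60  45  41  44  45  50]
 [ 97  91  88  63  48  54  60  61  58  62  64  66  69]
 [ 85  87  85  67  58  64  67  68  65  71  72  76  74]
 [ 87  84  89  84  71  75  90  96  82  75  76  73  74]
 [ 74  87 109 119  94  94 127 133 115  88  76  74  74]
 [ 77 114 138 142 105  97 132 142 127  95  77  74  73]
 [112 138 152 147 109  86 106 114 104  83  70  70  74]
 [143 151 156 149 113  78  78  86  86  87  93  96 100]
 [150 153 156 151 121  95  95 107 114 129 144 148 151]
 [149 152 154 152 143 138 146 152 155 160 164 166 167]
 [149 151 152 154 153 156 163 166 167 167 167 168 167]]
[268.89271654 165.77165354] [0.65705182 0.03027562]
[ 0  0 15  1  0  0  0  7 14 14 14 14 15 15 15 15 12  5  0  0  0  0  0  0] [208.39647613 138.65179002]
```

Call:
carry_out --series '[{"travel": [0,0,-0.9],"delta_rot": [0,0,0],"fingers": 1},{"travel": [0,0,-0.9],"delta_rot": [0,0,0],"fingers": 1},{"travel": [0,0,-0.4],"delta_rot": [0,0,0],"fingers": 1},{"travel": [0.01,-0.05,-0.4],"delta_rot": [0,0,0],"fingers": 1},{"travel": [0,0,0],"delta_rot": [0,0,0],"fingers": 1}]'

```text
clock: 28.08
tcp_pos: [0.6878, -0.1179, 0.0704]
orientation: [-0.0, 0.625, 0.781, -0.0]
wrist_force: [-1.9, -0.5, 2.6]
finger_gap: -0.0
grip_force: 1.1
```

Call:
carry_out --series '[{"travel": [0.01,-0.05,-0.4],"delta_rot": [0,0,0],"fingers": 1},{"travel": [0.01,-0.05,-0.4],"delta_rot": [0,0,0],"fingers": 1},{"travel": [0,0,-0.4],"delta_rot": [0,0,0],"fingers": 1},{"travel": [0,0,0],"delta_rot": [0,0,0],"fingers": 1}]'

```text
clock: 28.58
tcp_pos: [0.6891, -0.1195, 0.0413]
orientation: [0.0, 0.625, 0.781, 0.001]
wrist_force: [-1.5, 1.7, 8.5]
finger_gap: -0.0002
grip_force: 3.6
```

Call:
carry_out --series '[{"travel": [0,0,-0.2],"delta_rot": [0,0,0],"fingers": 1},{"travel": [0,0,-0.15],"delta_rot": [0,0,0],"fingers": 1},{"travel": [0,0,-0.1],"delta_rot": [0,0,0],"fingers": 1},{"travel": [0,0,0],"delta_rot": [0,0,0],"fingers": 1}]'

```text
clock: 29.08
tcp_pos: [0.6892, -0.1188, 0.0323]
orientation: [0.001, 0.624, 0.781, 0.002]
wrist_force: [-5.1, 4.4, 15.0]
finger_gap: -0.0
grip_force: 6.5
```

Call:
carry_out --series '[{"travel": [0,0,-0.1],"delta_rot": [0,0,0],"fingers": 1},{"travel": [0,0,0],"delta_rot": [0,0,0],"fingers": 1},{"travel": [0,0,0],"delta_rot": [0,0,0],"fingers": 1}]'

```text
clock: 29.45
tcp_pos: [0.6894, -0.1188, 0.0319]
orientation: [0.001, 0.624, 0.781, 0.002]
wrist_force: [-8.4, 5.9, 24.5]
finger_gap: 0.0004
grip_force: 11.1
```

Run:
```python
from h import *
b=load('side'); c=snap('side'); t=snap('top')
def cr(im,x0,y0,x1,y1,k): return cv2.resize(im[y0:y1,x0:x1,::-1],None,fx=k,fy=k,interpolation=cv2.INTER_NEAREST)
cv2.imwrite('pics/c8.png',np.hstack([cr(b['color'],165,120,245,250,4)[:, :],cr(c['color'],165,120,245,250,4),cr(t['color'],180,100,180+40,230,4)]))
```

```text
(no output)
```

View pics/c8.png

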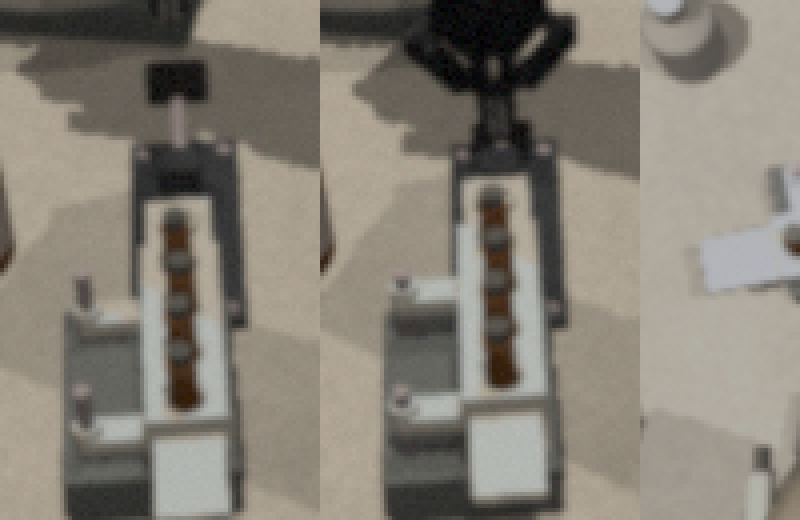

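Side before and after: the first stopper rises from (175,218) to (490,192) and the carrier is lifted level; the jack plate is unmoved. Now the second stroke.

Call:
carry_out --series '[{"travel": [0,0,0.5],"delta_rot": [0,0,0],"fingers": 1},{"travel": [0,0,0.5],"delta_rot": [0,0,0],"fingers": 1},{"travel": [0,0,0.6],"delta_rot": [0,0,0],"fingers": 1},{"travel": [0,0,0.6],"delta_rot": [0,0,0],"fingers": 1},{"travel": [0,0,0.6],"delta_rot": [0,0,0],"fingers": 1}]'

```text
clock: 30.18
tcp_pos: [0.6884, -0.1204, 0.0973]
orientation: [0.0, 0.625, 0.781, -0.0]
wrist_force: [0.0, -0.2, -0.0]
finger_gap: -0.0001
grip_force: 0.0
```

Call:
carry_out --series '[{"travel": [0,0,0],"delta_rot": [0,0,0],"fingers": 1},{"travel": [0,0,0],"delta_rot": [0,0,0],"fingers": 1},{"travel": [0,0,0],"delta_rot": [0,0,0],"fingers": 1},{"travel": [0,0,0],"delta_rot": [0,0,0],"fingers": 1},{"travel": [0,0,0],"delta_rot": [0,0,0],"fingers": 1}]'

```text
clock: 30.8
tcp_pos: [0.6883, -0.1202, 0.0964]
orientation: [-0.0, 0.625, 0.781, -0.0]
wrist_force: [-0.2, -0.2, -0.5]
finger_gap: 0.0001
grip_force: 0.0
```

Run:
```python
from h import *
c=snap('side');g=c['color'].astype(int).mean(2)
b=cv2.imread('pics/c8.png')[2::4,2:320:4].astype(int).mean(2); p=g[120:250,165:245]
D=abs(p-b)[25:]; print('carrier/jack diff vs down state', D.max(), D.mean()); D2=abs(p-b)[:25,30:55]; print('pad area diff',D2.mean(1).round())
```

```text
carrier/jack diff vs down state 55.000000000000014 2.598809523809524
pad area diff [46. 46. 45. 38. 25. 14.  7.  5.  4.  7. 12. 16. 16. 15. 13.  5.  5.  4.
  6.  5.  4.  4.  4.  3.  3.]
```

The handle and carrier are back to their starting state. Second press.

Call:
carry_out --series '[{"travel": [0,0,-0.6],"delta_rot": [0,0,0],"fingers": 1},{"travel": [0,0,-0.5],"delta_rot": [0,0,0],"fingers": 1},{"travel": [0,0,-0.4],"delta_rot": [0,0,0],"fingers": 1},{"travel": [0,0,-0.4],"delta_rot": [0,0,0],"fingers": 1},{"travel": [0,0,-0.4],"delta_rot": [0,0,0],"fingers": 1}]'

```text
clock: 31.48
tcp_pos: [0.689, -0.1214, 0.0398]
orientation: [0.001, 0.625, 0.781, -0.0]
wrist_force: [-1.7, -1.8, 7.1]
finger_gap: 0.0
grip_force: 4.1
```

Call:
carry_out --series '[{"travel": [0,0,-0.2],"delta_rot": [0,0,0],"fingers": 1},{"travel": [0,0,-0.15],"delta_rot": [0,0,0],"fingers": 1},{"travel": [0,0,-0.1],"delta_rot": [0,0,0],"fingers": 1},{"travel": [0,0,0],"delta_rot": [0,0,0],"fingers": 1},{"travel": [0,0,0],"delta_rot": [0,0,0],"fingers": 1}]'

```text
clock: 32.1
tcp_pos: [0.6889, -0.1203, 0.0316]
orientation: [0.001, 0.625, 0.781, 0.001]
wrist_force: [-6.0, 0.2, 21.8]
finger_gap: -0.0002
grip_force: 10.1
```

Run:
```python
from h import *
c=snap('side');t=snap('top')
a=cv2.resize(c['color'][60:260,160:330,::-1],(425,500),interpolation=cv2.INTER_CUBIC);b=cv2.resize(t['color'][100:250,180:307,::-1],(370,437),interpolation=cv2.INTER_CUBIC)
b=cv2.copyMakeBorder(b,0,63,0,0,0)
cv2.imwrite('pics/c9.png',np.hstack([a,b]))
```

```text
(no output)
```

View pics/c9.png

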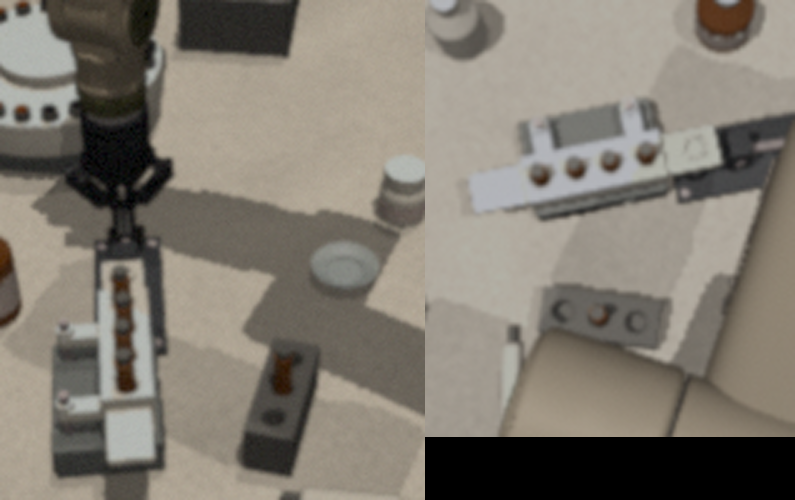

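The carrier is raised with four vials, its ring at (695,150) over the jack. The jar, dish and stand are in place, and the handle is held down.

```bash
python3 -c "
from workcell import env
print(env.hand_in())"
```

```text
the job is handed in; nothing more can be done
None
```

The job is handed in at about 32 s of the allowed 72 s. All four pockets hold seated vials, and the jack's saddle is within about 2–3 mm of the lift point's centre. I pumped the handle twice and am holding it down with the carrier raised; the other bench items I could see in the last pictures had not moved.

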